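# Refit the strainer disc of an air filter head

### The job

Put the strainer disc into the open mouth of the air filter head, stem up and flat on its gasket, and let go of it. Then set the black clamp ring over it and screw it on clockwise, fully home to its stop, so that it stays tight and level and holds the gasket squeezed. Feel for the thread start with gentle pressure, force nothing, and leave the tools and parts lying around it alone.

Things in the scene. Friction and masses are not known exactly. Their poses are not given: they have to be found in the camera images.
- filter_head: Fixed grey and aluminium filter head, bolted down, upright: base flange 90 mm across and 8 mm high, barrel 45 mm across over its top 30 mm, open mouth 80 mm above the worktop, two brass hose stubs at 26 mm height reaching 57 mm to its own +y and -y. Origin: centre of its underside.
- mouth (a point): Centre of the mouth at the level of the rim, 80 mm above the worktop, z up. The mouth is 40 mm across (1 mm of play all round the disc); its floor is a black rubber gasket 4 mm below the rim.
- ribs (a point): On the mouth's axis, 7 mm below the rim. Four equal steel thread ribs stand out of the barrel to radius 26.5 mm, 90 deg apart. Seen from above each runs clockwise down over 46 deg (the last 13 level): upper face 3 to 6 mm, lower face 7 to 10 mm below the rim, then a stop down to 15 mm. Gaps about 39 deg. Their angle differs each time and NO pose reports it: feel or see it. They are fixed.
- gasket (a joint): How far the gasket is squeezed, m: 0 free, end of travel 0.004; springy, 3 N per mm. With disc and ring merely resting on it about 0.0005, with the ring screwed home about 0.0024.
- disc: Loose copper-coloured strainer disc, 38 mm across, 9 mm thick, lower edge chamfered, with an upright round brass stem 12 mm across and 16 mm high on top (25 mm overall), about 60 g. Origin: centre of its underside, z up along the stem. Starts flat on the worktop, stem up. Seated on the gasket, its underside is 4 mm below the rim and its flat top 5 mm above it.
- clamp_ring: Loose black ribbed ring, broad red band on its top, 63 mm across, 21 mm high, about 80 g: skirt of 55 mm bore, inward lip on top 4 mm thick with a 28 mm opening. Origin: centre of its underside, z up. Starts on the worktop, lip up. Over the seated disc its underside is 4 to 7 mm below the rim with its pins on top of the ribs, 12 to 13 mm with the pins in the gaps, about 14.5 mm when screwed home.
- pins (a point): On the ring's axis, 2.8 mm above its underside, at the centre height of four round steel pins, 4 mm thick, that stick inward from the skirt to radius 23.5 mm on the ring's own +-x and +-y axes. Turned anticlockwise under light pressure (3 to 5 N) they drop into the gaps within 65 deg.
- ring_top (a point): Centre of the ring's top face, 21 mm above its underside. From the gaps the ring turns clockwise (seen from above): up to 35 deg free, then about 40 deg under the ribs, sinking 3 mm and squeezing the gasket, until the pins meet the stops. The turning moment stays below about 0.2 N m on the way and rises sharply at the stop (pads pressing the ring down with about 4 N help it follow).
- pliers: A bystander to be left alone: blue long-nose pliers, lying on the worktop. Origin: centre of its underside.
- brush: A bystander to be left alone: black anti-static brush, lying on the worktop. Origin: centre of its underside.
- cutters: A bystander to be left alone: red side cutters, lying on the worktop. Origin: centre of its underside.
- screwdriver: A bystander to be left alone: yellow screwdriver, lying on the worktop. Origin: centre of its underside.
- connector: A bystander to be left alone: small connector with coloured leads, lying on the worktop. Origin: centre of its underside.
There are look-alikes about, which are no part of the job. There is more than one size of the clamp_ring; the job needs the larger.

How it is judged:
By the outcome, as a careful person would: the job done as asked, in the order asked, and still so for the second after the job is handed in, with the robot touching nothing.
It also fails if it takes over 67 s, if anything falls off the work surface, if the arm or the gripper's body presses on something with over 40 N, if the wrist force passes 120 N, or if a joint passes its speed limit or range.

### The arm

A 6-joint arm with a two-finger parallel gripper is mounted at the origin on a cart in front of the work surface, level with it; the furniture and walls round the work are solid. World frame = base frame: x ahead of the robot, y to its left, z up, the work surface at z = 0. Lengths are in m, angles in rad, forces in N, time in s.
With the tool pointing down it reaches from about 0.35 to 0.975 m from the base axis. Payload 17.4 kg.
Tool frame: the origin (TCP) lies at the very end of the fingers, on their centre line; the grasp point (between the pads) lies 19 mm behind it; z points along the fingers, y is the line along which they close (so a half turn about z gives the same grasp; the last joint's range is limited). The gripper opens to 85 mm and grips with 20 to 120 N. Pads are 22 mm wide; open, the fingers measure 114 mm over their backs; the gripper's body (76 mm by 85 mm) begins 54 mm behind the grasp point. The pads swing forward as they close: fully open they stand 13 mm farther back than shut.
Start: joints at [-1.192, 0.116, 1.442, -0, 1.584, -0.038], TCP at [0.273, -0.617, 0.231] pointing down, gripper open.
Joint ranges: [-2.83, 2.83], [-0.83, 2.19], [0.07, 2.5], [-1.14, 4.28], [0.01, 3], [-2.97, 2.97]. Speed limits (rad/s): [1.89, 1.89, 2.22, 3.14, 3.14, 3.14].

### API

Orientations are given as a unit quaternion [x, y, z, w].
In Python, from station import observe, grab_frame, camera_model, sign_off gives the robot as it stands.
- The arm moves only by the tool drive_tool, never from a script. Its arguments are lists of equal length, an entry for each row: "xyz": the shift along the world's x, y, z in mm, a list of three; "rot": the turn, a rotation vector about the world's x, y, z in rad, a list of three. In form: {"xyz": [[tx, ty, tz], ...], "rot": [[rx, ry, rz], ...]}. A call has 1 to 12 rows; each row shifts and turns the commanded pose from where the row before left it; what a row does not reach is not made up. A row lasts 1/12 s, in which the tool goes at most 41.7 mm and 7.16 degrees, less where a joint would pass 70% of its speed; a pose out of reach is approached as far as the arm can. A call with a gripper value outside its range is refused whole. "grip" is the opening, from 0 (shut) to 1 (fully open), set as the call begins (left out, the last holds). The fingers move at their own pace and stop on an object; "newtons" is the grip in N (left out, the last holds). Time passes only in rows, so rows that do not move let the fingers close. It gives the time, the measured TCP pose, the force, the opening and the grip force at its end, in the units of the state.
- observe(): the state, without advancing time (a new reading comes with each control period).
- grab_frame(name): name is "side" or "top"; returns (picture, depth): 420x560x3 uint8, red, green, blue; 420x560 float32, m along the optical axis (not along the pixel's ray), 0 where there is no reading.
- camera_model(name): a dict with "fx", "fy", "cx", "cy" (pixels), "rvec" (rotation vector, rad) and "tvec" (3), from world to camera coordinates, as OpenCV has them. Camera axes: x right, y down, z forward; pixel columns grow to the right and rows downward; lengths in m; the calibration is good to about 2 mm. A picture is of the moment at which its call begins. camera_model takes no time and is no camera call.
- sign_off(): hands the job in; it is judged then, once.
The state is a dict: "t": time; "q": joint angles; "joint_vel": joint speeds; "tau": joint torques, N m; "position": TCP position; "ee_rot": TCP orientation; "ft_force": force on the tool from outside, world axes, zero at the start; "wrist_torque": the same for the moment, N m; "opening": opening from 0.0 (shut) to 1.0 (fully open); "finger_force": force on a finger pad.
Only numpy, scipy, OpenCV 4.12 (cv2) and the standard library are available. Lean on these libraries where they do the work, as an engineer would, in place of code of your own. Each camera call takes 0.05 s, during which the arm holds its last target. There are 200 camera calls.

## Working session

There is one attempt and no reset: what is moved stays moved. The work goes in short steps, Python scripts to look and compute and a tool call to move; the robot and the scene stay as the last step left them, time stands still between calls to the robot, and variables do not carry over. Pictures are saved under pics/ and viewed, at most 10 in all, crops included, and the job is handed in when it is done.

Besides the shell and the picture viewer there is one more tool, called after "Request:" as a command line: name --argument value ..., lists and objects as JSON in quotes. drive_tool: Moves the arm, as the interface text tells. Its arguments: {"type":"object","properties":{"xyz":{"type":"array"},"rot":{"type":"array"},"grip":{"type":"number"},"newtons":{"type":"number"}},"required":["xyz","rot"]}

```bash
mkdir -p pics
cat > h.py <<'E'
import numpy as np, cv2
from station import observe, grab_frame, camera_model, sign_off
def cam(n):
    c=camera_model(n);R=cv2.Rodrigues(np.array(c["rvec"],float))[0];return c,R,np.array(c["tvec"],float).ravel()
def cloud(n,d):
    c,R,t=cam(n);v,u=np.mgrid[:420,:560]
    P=np.stack([(u-c["cx"])/c["fx"]*d,(v-c["cy"])/c["fy"]*d,d],-1)
    return (P-t)@R
def ray(n,u,v,z):
    c,R,t=cam(n);o=-R.T@t;r=R.T@np.array([(u-c["cx"])/c["fx"],(v-c["cy"])/c["fy"],1]);return o+r*(z-o[2])/r[2]
def proj(n,p):
    c,R,t=cam(n);q=R@np.array(p,float)+t;return q[0]/q[2]*c["fx"]+c["cx"],q[1]/q[2]*c["fy"]+c["cy"]
E
python3 - <<'E'
from h import *
for n in("top","side"):
    p,d=grab_frame(n);np.savez(f"{n}0.npz",p=p,d=d);cv2.imwrite(f"pics/{n}0.png",p[:,:,::-1]);c,R,t=cam(n);print(n,-R.T@t,R[2],c["fx"])
s=observe();print(s)
E
```

```text
top [ 0.38120628 -0.14117386  1.48080979] [ 1.07853442e-01 -3.92811404e-04 -9.94166727e-01] 521.8913650041899
side [-0.70860081 -0.55415457  0.70551525] [ 0.8538066   0.28333886 -0.43673032] 440.4555268941086
{'t': 0.1, 'q': array([-1.19183412e+00,  1.16415069e-01,  1.44219569e+00,  1.11430678e-05,
        1.58394276e+00, -3.78463574e-02]), 'joint_vel': array([-5.74709073e-04, -1.27546823e-03, -2.52052239e-03,  2.23619527e-04,
       -5.94005698e-05,  1.48069426e-04]), 'tau': array([ 3.23038264e-03, -7.33669639e+01, -6.33787823e+01, -5.17243234e-05,
        5.24876741e-03,  1.44104257e-05]), 'position': array([ 0.27317861, -0.61708093,  0.23065318]), 'ee_rot': array([ 9.78362185e-01,  2.06899019e-01, -7.60553374e-05, -4.74411313e-04]), 'ft_force': array([0.69118856, 0.88616113, 0.58935433]), 'wrist_torque': array([-0.00968941, -0.02443692,  0.01443056]), 'finger_force': 0.0, 'opening': 1.0032049094879218}
```

View pics/top0.png

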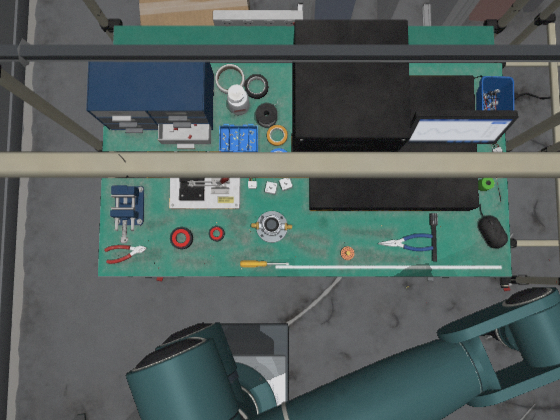

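View pics/side0.png

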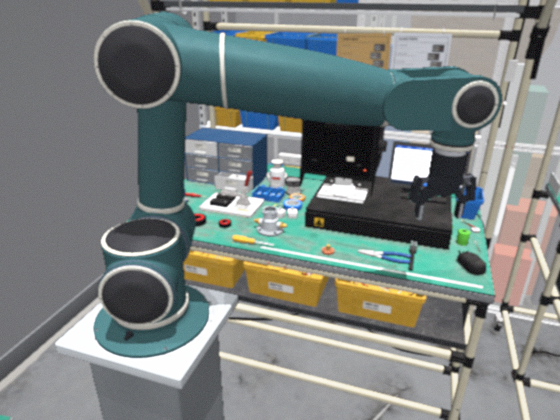

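The top view shows the head at (271,226), the large ring at (181,238), a small look-alike ring at (216,233), and the disc at (347,253). The side view shows the head at (269,220), the ring at (198,219) and the disc at (328,249).

Run:
```python
from h import *
def blobs(n,mask,box):
    m=np.zeros((420,560),np.uint8);x0,y0,x1,y1=box;m[y0:y1,x0:x1]=mask[y0:y1,x0:x1]
    k,l,s,c=cv2.connectedComponentsWithStats(m);i=1+np.argmax(s[1:,4]);return s[i],c[i],l==i
for n,boxes in (("top",dict(disc=(335,243,360,264),ring=(168,224,196,252),small=(206,224,227,243))),("side",dict(disc=(318,240,340,258),ring=(188,208,210,228)))):
    z=np.load(n+"0.npz");p,d=z["p"],z["d"];W=cloud(n,d)
    hsv=cv2.cvtColor(p,cv2.COLOR_RGB2HSV)
    warm=(((hsv[...,0]<18)|(hsv[...,0]>170))&(hsv[...,1]>110)&(hsv[...,2]>60))
    for k,b in boxes.items():
        s,c,l=blobs(n,warm.astype(np.uint8),b);w=W[l&(d>0)]
        h={"disc":.012,"ring":.021,"small":.018}[k]
        ys,xs=np.where(l);e=((xs.min()+xs.max())/2,(ys.min()+ys.max())/2)
        print(n,k,s,c.round(1),"depthmed",np.median(w,0).round(4),"zmax",w[:,2].max().round(4),"ray cen",ray(n,*c,h).round(4),"bbox",ray(n,*e,h).round(4))
    # heights of barrel top
    x0,y0,x1,y1=(245,205,300,250) if n=="top" else (250,200,290,240)
    w=W[y0:y1,x0:x1].reshape(-1,3)
    for lo,hi in((.07,.09),(.035,.07),(.004,.012)):
        q=w[(w[:,2]>lo)&(w[:,2]<hi)]; 
        if len(q): print(n,"head",lo,len(q),q.mean(0).round(4),((q.min(0)+q.max(0))/2).round(4),np.ptp(q,axis=0).round(3))
    if n=="top":
        for v,u in((52,200),(162,200),(162,350),(100,350),(180,400),(190,350)):print("beam",v,u,W[v,u].round(3))
    big=cv2.resize(p[y0-5:y1+5,x0-5:x1+5],None,fx=8,fy=8,interpolation=cv2.INTER_CUBIC) if n=="top" else None
    if big is not None: cv2.imwrite("pics/headtop.png",big[:,:,::-1])
```

```text
top disc [341 247  13  13 111] [346.9 253. ] depthmed [ 0.4354 -0.3308  0.0095] zmax 0.0259 ray cen [ 0.4353 -0.3309  0.012 ] bbox [ 0.4354 -0.3311  0.012 ]
top ring [172 229  18  18 182] [180.5 237.4] depthmed [0.479  0.1367 0.0209] zmax 0.0282 ray cen [0.4781 0.1359 0.021 ] bbox [0.478  0.1358 0.021 ]
top small [210 227  13  13  98] [215.9 232.9] depthmed [0.4913 0.038  0.0149] zmax 0.0222 ray cen [0.4911 0.0371 0.018 ] bbox [0.4909 0.0369 0.018 ]
top head 0.07 254 [ 0.5113 -0.1181  0.0766] [ 0.5112 -0.1184  0.0775] [0.05  0.049 0.015]
top head 0.035 88 [ 0.5045 -0.1172  0.0458] [ 0.5108 -0.1178  0.0521] [0.05  0.105 0.034]
top head 0.004 461 [ 0.5096 -0.1184  0.0071] [ 0.5094 -0.1201  0.008 ] [0.125 0.154 0.008]
beam 52 200 [ 0.728 -0.015  0.686]
beam 162 200 [ 0.49  -0.063  0.973]
beam 162 350 [ 0.49  -0.211  0.973]
beam 100 350 [ 0.748 -0.292  0.397]
beam 180 400 [ 0.632 -0.47   0.077]
beam 190 350 [ 0.605 -0.334  0.073]
side disc [323 247  11   7  58] [327.6 250.4] depthmed [ 0.4286 -0.3368  0.0082] zmax 0.019 ray cen [ 0.4219 -0.3375  0.012 ] bbox [ 0.4244 -0.3381  0.012 ]
side ring [194 214  11   8  65] [199.  217.1] depthmed [0.4853 0.1201 0.0195] zmax 0.1586 ray cen [0.4754 0.1226 0.021 ] bbox [0.473  0.1214 0.021 ]
side head 0.07 103 [ 0.5069 -0.1235  0.0754] [ 0.5078 -0.1218  0.0755] [0.055 0.052 0.01 ]
side head 0.035 154 [ 0.4931 -0.1281  0.0505] [ 0.5478 -0.1233  0.0525] [0.134 0.082 0.035]
side head 0.004 220 [ 0.5506 -0.112   0.0074] [ 0.5967 -0.0942  0.008 ] [0.263 0.147 0.008]
```

View pics/headtop.png

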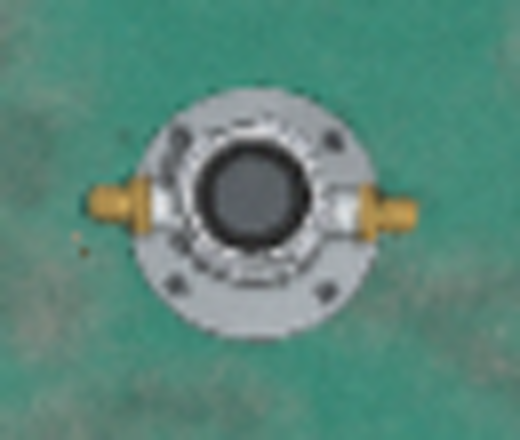

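The crop shows the dark mouth centred near (253,193), which is about (271.1,223.6) in the full picture. I'll compute the mouth ray and start moving.

Run:
```python
from h import *
z=np.load("top0.npz");p=z["p"];g=cv2.cvtColor(p,cv2.COLOR_RGB2GRAY)
c=cv2.resize(g[200:250,245:300],None,fx=8,fy=8,interpolation=cv2.INTER_CUBIC)
for th in(70,85,100,115):
    cs,_=cv2.findContours(((c<th)*255).astype(np.uint8),0,2)
    k=min((k for k in cs if cv2.contourArea(k)>3000),key=lambda k:np.hypot(*(np.mean(k[:,0],0)-[210,190])));e=cv2.fitEllipse(cv2.convexHull(k))
    u,v=(np.array(e[0])+.5)/8-.5+[245,200];print(th,u,v,np.array(e[1])/8*2.7,ray("top",u,v,.08).round(4))
# base flange circle
hsv=cv2.cvtColor(p,cv2.COLOR_RGB2HSV)
m=((hsv[...,1]<60)).astype(np.uint8)[200:252,245:300];m=cv2.morphologyEx(m,cv2.MORPH_OPEN,np.ones((5,5)))
k=max(cv2.findContours(m,0,2)[0],key=cv2.contourArea);e=cv2.minEnclosingCircle(k);print(e,ray("top",e[0][0]+245,e[0][1]+200,.008))
```

```text
70 271.18946647644043 224.11968803405762 [36.12902069 37.2921278 ] [ 0.5104 -0.119   0.08  ]
85 271.146183013916 224.09833145141602 [37.22781143 38.13554821] [ 0.5104 -0.1189  0.08  ]
100 271.1353569030762 224.0786018371582 [38.03753128 38.85864258] [ 0.5105 -0.1189  0.08  ]
115 271.1227741241455 224.1199073791504 [39.29736528 39.47297745] [ 0.5104 -0.1188  0.08  ]
((26.53476905822754, 26.51324462890625), 15.916678428649902) [ 0.51021394 -0.11887034  0.008     ]
```

Request:
drive_tool --xyz '[[18,31.8,-8],[18,31.8,-8],[18,31.8,-8],[18,31.8,-8],[18,31.8,-8],[18,31.8,-8],[18,31.8,-8],[18,31.8,-8],[18,31.8,-8],[0,0,-10],[0,0,0],[0,0,0]]' --rot '[[0,0,0],[0,0,0],[0,0,0],[0,0,0],[0,0,0],[0,0,0],[0,0,0],[0,0,0],[0,0,0],[0,0,0],[0,0,0],[0,0,0]]' --grip 0.5 --newtons 20

```text
t: 1.1
position: [0.435, -0.331, 0.1489]
ee_rot: [0.978, 0.207, -0.0, -0.0]
ft_force: [0.2, -0.0, -0.1]
opening: 0.5
finger_force: 0.0
```

Request:
drive_tool --xyz '[[0,0,-30],[0,0,-30],[0,0,-30],[0,0,-26],[0,0,-12],[0,0,-8],[0,0,0]]' --rot '[[0,0,0],[0,0,0],[0,0,0],[0,0,0],[0,0,0],[0,0,0],[0,0,0]]'

```text
t: 1.68
position: [0.4347, -0.3315, 0.0127]
ee_rot: [0.978, 0.206, -0.0, -0.001]
ft_force: [-0.2, -0.6, -0.5]
opening: 0.5
finger_force: 0.0
```

Request:
drive_tool --xyz '[[0,0,0],[0,0,0],[0,0,0],[0,0,0],[0,0,0],[0,0,0]]' --rot '[[0,0,0],[0,0,0],[0,0,0],[0,0,0],[0,0,0],[0,0,0]]' --grip 0.0

```text
t: 2.18
position: [0.4359, -0.3317, 0.015]
ee_rot: [0.978, 0.207, 0.001, 0.001]
ft_force: [-1.5, -0.8, 7.7]
opening: 0.114
finger_force: 19.6
```

Request:
drive_tool --xyz '[[0,0,2],[0,0,1],[0,0,0],[0,0,0],[0,0,0],[0,0,0],[0,0,0],[0,0,0],[0,0,0],[0,0,0],[0,0,0],[0,0,0]]' --rot '[[0,0,0],[0,0,0],[0,0,0],[0,0,0.12],[0,0,0.12],[0,0,0.12],[0,0,0.12],[0,0,0.12],[0,0,0.12],[0,0,0.12],[0,0,0.12],[0,0,0.12]]' --grip 0.4

```text
t: 3.18
position: [0.4352, -0.331, 0.0163]
ee_rot: [0.731, 0.683, -0.0, -0.0]
ft_force: [-0.7, 0.7, 0.2]
opening: 0.399
finger_force: 0.0
```

Request:
drive_tool --xyz '[[0,0,0],[0,0,0],[0,0,0],[0,0,0],[0,0,0],[0,0,0],[0,0,0],[0,0,0]]' --rot '[[0,0,0.12],[0,0,0.12],[0,0,0.12],[0,0,0.1],[0,0,0],[0,0,0],[0,0,0],[0,0,0]]'

```text
t: 3.85
position: [0.4352, -0.331, 0.0163]
ee_rot: [0.559, 0.829, -0.0, -0.0]
ft_force: [0.1, 0.1, 0.5]
opening: 0.4
finger_force: 0.0
```

Request:
drive_tool --xyz '[[0,0,0],[0,0,0],[0,0,0],[0,0,0],[0,0,0],[0,0,0]]' --rot '[[0,0,0],[0,0,0],[0,0,0],[0,0,0],[0,0,0],[0,0,0]]' --grip 0.0

```text
t: 4.35
position: [0.4353, -0.331, 0.0164]
ee_rot: [0.558, 0.83, 0.0, 0.0]
ft_force: [-1.1, 0.6, 1.2]
opening: 0.115
finger_force: 19.5
```

Request:
drive_tool --xyz '[[0,0,15],[0,0,30],[0,0,30],[0,0,30],[12.5,35.3,0],[12.5,35.3,0],[12.5,35.3,0],[12.5,35.3,0],[12.5,35.3,0],[12.6,35.4,0],[0,0,0],[0,0,0]]' --rot '[[0,0,0],[0,0,0],[0,0,0],[0,0,0],[0,0,0],[0,0,0],[0,0,0],[0,0,0],[0,0,0],[0,0,0],[0,0,0],[0,0,0]]' --newtons 40

```text
t: 5.35
position: [0.5107, -0.1175, 0.1212]
ee_rot: [0.557, 0.83, -0.0, -0.0]
ft_force: [0.1, -0.3, -0.9]
opening: 0.099
finger_force: 39.1
```

Request:
drive_tool --xyz '[[0,0,-8],[0,0,-8],[0,0,-4],[0,0,-1],[0,0,-1],[0,0,0]]' --rot '[[0,0,0],[0,0,0],[0,0,0],[0,0,0],[0,0,0],[0,0,0]]'

```text
t: 5.85
position: [0.5102, -0.1196, 0.0991]
ee_rot: [0.559, 0.829, -0.0, -0.0]
ft_force: [0.5, 0.4, -1.0]
opening: 0.099
finger_force: 39.1
```

Run:
```python
from h import *
s=observe();print(s["position"],s["ft_force"],s["wrist_torque"])
p,d=grab_frame("side");cv2.imwrite("pics/ins.png",cv2.resize(p[170:260,220:320],None,fx=6,fy=6,interpolation=cv2.INTER_CUBIC)[:,:,::-1])
```

```text
[ 0.51021477 -0.11958785  0.09913291] [ 0.45149109  0.41903015 -1.04140224] [ 0.04176125  0.00774353 -0.04358806]
```

View pics/ins.png

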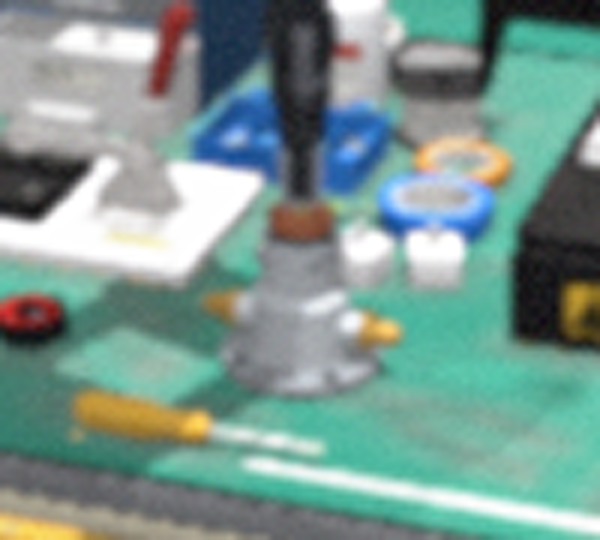

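The picture shows the copper disc at (302,222), level and centred over the barrel at (300,255). I'll lower it gently.

Request:
drive_tool --xyz '[[0,0,-1],[0,0,-1],[0,0,-1],[0,0,-1],[0,0,0],[0,0,0]]' --rot '[[0,0,0],[0,0,0],[0,0,0],[0,0,0],[0,0,0],[0,0,0]]'

```text
t: 6.4
position: [0.5103, -0.1191, 0.0953]
ee_rot: [0.558, 0.83, -0.0, -0.0]
ft_force: [-0.0, 0.2, -1.1]
opening: 0.101
finger_force: 39.1
```

Request:
drive_tool --xyz '[[0,0,-1],[0,0,-1],[0,0,-0.5],[0,0,-0.5],[0,0,0],[0,0,0]]' --rot '[[0,0,0],[0,0,0],[0,0,0],[0,0,0],[0,0,0],[0,0,0]]'

```text
t: 6.9
position: [0.5104, -0.1191, 0.0923]
ee_rot: [0.558, 0.83, -0.0, -0.0]
ft_force: [0.4, -0.5, -1.5]
opening: 0.094
finger_force: 39.1
```

Request:
drive_tool --xyz '[[0,0,-0.5],[0,0,-0.5],[0,0,0],[0,0,0]]' --rot '[[0,0,0],[0,0,0],[0,0,0],[0,0,0]]'

```text
t: 7.23
position: [0.5104, -0.1191, 0.0915]
ee_rot: [0.558, 0.83, 0.0, 0.0]
ft_force: [-1.0, 1.4, 2.5]
opening: 0.097
finger_force: 39.3
```

Request:
drive_tool --xyz '[[0,0,0],[0,0,0],[0,0,0],[0,0,5],[0,0,15],[0,0,25],[0,0,20]]' --rot '[[0,0,0],[0,0,0],[0,0,0],[0,0,0],[0,0,0],[0,0,0],[0,0,0]]' --grip 0.35 --newtons 20

```text
t: 7.82
position: [0.5103, -0.1191, 0.1578]
ee_rot: [0.558, 0.83, -0.0, -0.0]
ft_force: [-0.8, 0.4, 0.1]
opening: 0.354
finger_force: 0.0
```

Request:
drive_tool --xyz '[[-4.6,36.4,0],[-4.6,36.4,0],[-4.6,36.4,0],[-4.6,36.4,0],[-4.6,36.4,-10],[-4.6,36.4,-10],[-4.8,36.4,-20],[0,0,-20],[0,0,0],[0,0,0]]' --rot '[[0,0,0],[0,0,0],[0,0,0],[0,0,0],[0,0,0],[0,0,0],[0,0,0],[0,0,0],[0,0,0],[0,0,0]]' --grip 1.0

```text
t: 8.65
position: [0.4776, 0.1355, 0.0963]
ee_rot: [0.558, 0.83, -0.001, -0.0]
ft_force: [0.7, -0.4, 0.5]
opening: 1.006
finger_force: 0.0
```

Run:
```python
from h import *
s=observe();print(s["position"],s["opening"],s["ft_force"])
p,d=grab_frame("top");W=cloud("top",d);w=W[205:245,250:295].reshape(-1,3)
a=cv2.resize(p[195:255,240:305],None,fx=6,fy=6,interpolation=cv2.INTER_CUBIC)
q,d=grab_frame("side");b=cv2.resize(q[170:260,180:300],None,fx=4,fy=4,interpolation=cv2.INTER_CUBIC)
im=np.zeros((360,390+480,3),np.uint8);im[:a.shape[0],:390]=a;im[:360,390:]=b
cv2.imwrite("pics/seat.png",cv2.resize(im[:,:,::-1],(800,331)))
hs=w[w[:,2]>.095];print(len(hs),hs.mean(0) if len(hs) else 0, np.sort(w[:,2])[-20:].round(3))
```

```text
[0.47760042 0.13546498 0.09631305] 1.005579356936548 [ 0.71216567 -0.36938399  0.53248808]
23 [ 0.47230877 -0.12492978  0.52043097] [0.098 0.101 0.101 0.101 0.101 0.101 0.101 0.101 0.101 0.101 0.102 0.102
 0.103 1.481 1.481 1.481 1.481 1.481 1.481 1.481]
```

View pics/seat.png

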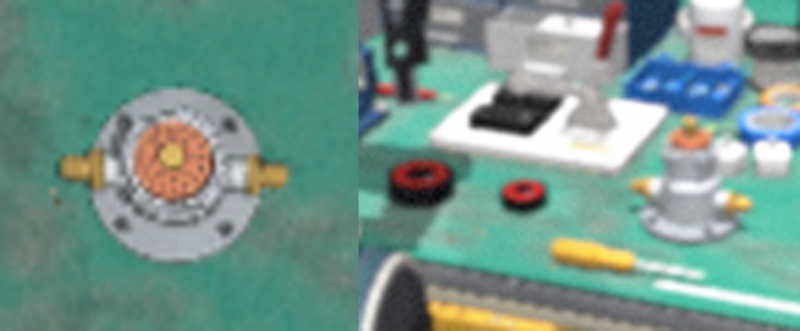

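The disc is seated level at left (173,158), with the stem top at z = 0.101 m. The right half shows the large ring at (420,183), under the open gripper. I'll go down and centre on the ring.

Request:
drive_tool --xyz '[[0,0,-25],[0,0,-25],[0,0,-22],[0,0,-12],[0,0,-6],[0,0,-4],[0,0,0]]' --rot '[[0,0,0],[0,0,0],[0,0,0],[0,0,0],[0,0,0],[0,0,0],[0,0,0]]'

```text
t: 9.33
position: [0.4784, 0.1353, 0.0029]
ee_rot: [0.559, 0.829, 0.0, 0.0]
ft_force: [0.5, -0.4, -0.3]
opening: 0.998
finger_force: 0.0
```

Request:
drive_tool --xyz '[[0,0,0],[0,0,0],[0,0,0],[0,0,0],[0,0,0]]' --rot '[[0,0,0],[0,0,0],[0,0,0],[0,0,0],[0,0,0]]' --grip 0.5

```text
t: 9.75
position: [0.4787, 0.1356, 0.0038]
ee_rot: [0.558, 0.83, 0.001, 0.001]
ft_force: [-2.0, -2.0, 6.8]
opening: 0.734
finger_force: 20.3
```

Request:
drive_tool --xyz '[[0,0,1],[0,0,0],[0,0,0],[0,0,0],[0,0,0],[0,0,0],[0,0,0],[0,0,0],[0,0,0],[0,0,0],[0,0,0],[0,0,0]]' --rot '[[0,0,0],[0,0,0],[0,0,0],[0,0,-0.12],[0,0,-0.12],[0,0,-0.12],[0,0,-0.12],[0,0,-0.12],[0,0,-0.12],[0,0,-0.12],[0,0,-0.12],[0,0,-0.12]]' --grip 0.95

```text
t: 10.75
position: [0.478, 0.1356, 0.0034]
ee_rot: [0.907, 0.422, 0.0, 0.0]
ft_force: [-0.3, 0.2, -0.1]
opening: 0.945
finger_force: 0.0
```

Request:
drive_tool --xyz '[[0,0,0],[0,0,0],[0,0,0],[0,0,0],[0,0,0],[0,0,0]]' --rot '[[0,0,-0.12],[0,0,-0.12],[0,0,-0.12],[0,0,-0.1],[0,0,0],[0,0,0]]'

```text
t: 11.25
position: [0.478, 0.1356, 0.0034]
ee_rot: [0.978, 0.209, 0.0, -0.0]
ft_force: [0.3, -0.7, 0.9]
opening: 0.949
finger_force: 0.0
```

Request:
drive_tool --xyz '[[0,0,0],[0,0,0],[0,0,0],[0,0,0],[0,0,0]]' --rot '[[0,0,0],[0,0,0],[0,0,0],[0,0,0],[0,0,0]]' --grip 0.5 --newtons 30

```text
t: 11.67
position: [0.4781, 0.1356, 0.0039]
ee_rot: [0.978, 0.208, 0.0, -0.0]
ft_force: [-2.7, -0.6, 7.2]
opening: 0.727
finger_force: 31.7
```

Request:
drive_tool --xyz '[[0,0,15],[0,0,35],[0,0,35],[0,0,35],[4.6,-36.4,5],[4.6,-36.4,0],[4.6,-36.4,0],[4.6,-36.4,0],[4.6,-36.4,0],[4.6,-36.4,0],[4.7,-36.3,0],[0,0,0]]' --rot '[[0,0,0],[0,0,0],[0,0,0],[0,0,0],[0,0,0],[0,0,0],[0,0,0],[0,0,0],[0,0,0],[0,0,0],[0,0,0],[0,0,0]]'

```text
t: 12.67
position: [0.5104, -0.1241, 0.1282]
ee_rot: [0.979, 0.206, -0.0, 0.001]
ft_force: [0.9, 1.2, -0.6]
opening: 0.722
finger_force: 33.7
```

Request:
drive_tool --xyz '[[0,0,-12],[0,0,-8],[0,0,0],[0,0,0]]' --rot '[[0,0,0],[0,0,0],[0,0,0],[0,0,0]]'

```text
t: 13.0
position: [0.5098, -0.118, 0.1073]
ee_rot: [0.978, 0.208, -0.001, -0.0]
ft_force: [0.2, -0.1, -1.0]
opening: 0.728
finger_force: 33.7
```

Run:
```python
from h import *
s=observe();print(s["position"],s["opening"],s["ft_force"],s["wrist_torque"])
q,d=grab_frame("side");cv2.imwrite("pics/ring.png",cv2.resize(q[170:260,220:320],None,fx=6,fy=6,interpolation=cv2.INTER_CUBIC)[:,:,::-1])
```

```text
[ 0.50981255 -0.11804815  0.10732974] 0.7277022176551613 [ 0.21622099 -0.12486832 -0.95767289] [ 0.02571872 -0.05127914  0.05144826]
```

View pics/ring.png

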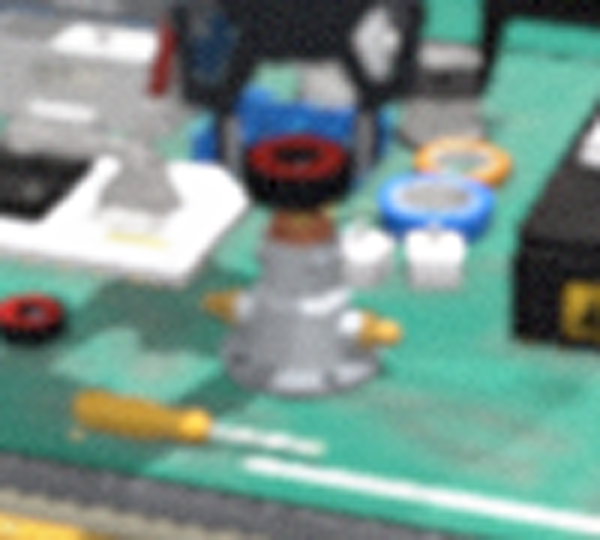

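The picture shows the ring level in the grip at (298,172), centred over the disc and barrel at (302,230). I'll lower it until it touches.

Request:
drive_tool --xyz '[[0,0,-10],[0,0,-8],[0,0,-4],[0,0,-2],[0,0,-1],[0,0,0],[0,0,0]]' --rot '[[0,0,0],[0,0,0],[0,0,0],[0,0,0],[0,0,0],[0,0,0],[0,0,0]]'

```text
t: 13.63
position: [0.5104, -0.1192, 0.0836]
ee_rot: [0.978, 0.207, 0.0, 0.0]
ft_force: [-0.8, -0.3, -1.0]
opening: 0.723
finger_force: 33.7
```

Request:
drive_tool --xyz '[[0,0,-1],[0,0,-1],[0,0,-1],[0,0,0],[0,0,0]]' --rot '[[0,0,0],[0,0,0],[0,0,0],[0,0,0],[0,0,0]]'

```text
t: 14.05
position: [0.5102, -0.1192, 0.0803]
ee_rot: [0.978, 0.207, -0.0, 0.0]
ft_force: [-0.4, -1.3, -0.9]
opening: 0.726
finger_force: 33.7
```

Request:
drive_tool --xyz '[[0,0,-1],[0,0,-1],[0,0,0],[0,0,0]]' --rot '[[0,0,0],[0,0,0],[0,0,0],[0,0,0]]'

```text
t: 14.38
position: [0.5102, -0.1193, 0.0783]
ee_rot: [0.978, 0.207, -0.0, 0.0]
ft_force: [-1.0, -3.8, -0.5]
opening: 0.728
finger_force: 33.8
```

Request:
drive_tool --xyz '[[0,0,-1],[0,0,0],[0,0,0]]' --rot '[[0,0,0],[0,0,0],[0,0,0]]'

```text
t: 14.63
position: [0.5103, -0.1193, 0.0774]
ee_rot: [0.978, 0.207, 0.0, 0.0]
ft_force: [-1.1, -4.9, 0.8]
opening: 0.73
finger_force: 33.9
```

Request:
drive_tool --xyz '[[0,-0.4,0],[0,-0.4,0],[0,0,0],[0,0,0]]' --rot '[[0,0,0],[0,0,0],[0,0,0],[0,0,0]]'

```text
t: 14.97
position: [0.5102, -0.1198, 0.0772]
ee_rot: [0.978, 0.207, -0.0, -0.0]
ft_force: [-1.6, -0.5, 0.4]
opening: 0.727
finger_force: 33.7
```

Request:
drive_tool --xyz '[[-0.3,0,-1],[0,0,0],[0,0,0]]' --rot '[[0,0,0],[0,0,0],[0,0,0]]'

```text
t: 15.22
position: [0.5099, -0.1198, 0.0762]
ee_rot: [0.978, 0.207, -0.0, -0.0]
ft_force: [-0.2, -0.4, -1.0]
opening: 0.728
finger_force: 33.7
```

Request:
drive_tool --xyz '[[0,0,-1],[0,0,0],[0,0,0]]' --rot '[[0,0,0],[0,0,0],[0,0,0]]'

```text
t: 15.47
position: [0.5099, -0.1199, 0.0753]
ee_rot: [0.978, 0.207, -0.0, -0.0]
ft_force: [0.1, -1.1, -1.4]
opening: 0.727
finger_force: 33.7
```

Request:
drive_tool --xyz '[[0,0,-1],[0,0,-1],[0,0,0],[0,0,0]]' --rot '[[0,0,0],[0,0,0],[0,0,0],[0,0,0]]'

```text
t: 15.8
position: [0.5099, -0.1199, 0.0732]
ee_rot: [0.978, 0.207, -0.0, -0.0]
ft_force: [-0.5, -0.6, -1.0]
opening: 0.725
finger_force: 33.7
```

Request:
drive_tool --xyz '[[0,0,-1],[0,0,0],[0,0,0]]' --rot '[[0,0,0],[0,0,0],[0,0,0]]'

```text
t: 16.05
position: [0.5099, -0.12, 0.0723]
ee_rot: [0.978, 0.207, -0.0, -0.0]
ft_force: [0.1, -0.3, -2.1]
opening: 0.726
finger_force: 33.7
```

Request:
drive_tool --xyz '[[0,0,-1],[0,0,-0.5],[0,0,0],[0,0,0]]' --rot '[[0,0,0],[0,0,0],[0,0,0],[0,0,0]]'

```text
t: 16.38
position: [0.51, -0.12, 0.0709]
ee_rot: [0.978, 0.207, 0.0, 0.0]
ft_force: [-0.4, -0.9, -0.1]
opening: 0.722
finger_force: 33.8
```

Request:
drive_tool --xyz '[[0,0,-1],[0,0,0],[0,0,0]]' --rot '[[0,0,0],[0,0,0],[0,0,0]]'

```text
t: 16.63
position: [0.5101, -0.12, 0.0701]
ee_rot: [0.978, 0.207, 0.0, 0.0]
ft_force: [-0.3, -0.4, 2.7]
opening: 0.724
finger_force: 34.0
```

Request:
drive_tool --xyz '[[0,0,0],[0,0,0],[0,0,0],[0,0,0],[0,0,0],[0,0,0]]' --rot '[[0,0,-0.07],[0,0,-0.07],[0,0,-0.07],[0,0,-0.07],[0,0,0],[0,0,0]]'

```text
t: 17.13
position: [0.5101, -0.12, 0.0701]
ee_rot: [0.998, 0.069, 0.0, 0.0]
ft_force: [0.3, -1.1, 4.0]
opening: 0.726
finger_force: 34.1
```

```bash
cat > s.py <<'E'
from h import *
s=observe();e=s["ee_rot"];print("pos",s["position"].round(4),"yaw",round(2*np.arctan2(e[1],e[0]),3),"F",s["ft_force"].round(1),"T",s["wrist_torque"].round(3),"q6",s["q"][5].round(2),s["t"])
E
python3 s.py
```

```text
pos [ 0.5101 -0.12    0.0701] yaw 0.139 F [ 0.3 -1.1  4. ] T [-0.085 -0.02  -0.031] q6 1.15 17.1333
```

Request:
drive_tool --xyz '[[0,0,0],[0,0,0],[0,0,0],[0,0,0],[0,0,0],[0,0,0]]' --rot '[[0,0,-0.07],[0,0,-0.07],[0,0,-0.07],[0,0,-0.07],[0,0,0],[0,0,0]]'

```text
t: 17.63
position: [0.5101, -0.1199, 0.07]
ee_rot: [0.998, -0.07, 0.0, -0.0]
ft_force: [0.8, -0.3, 3.6]
opening: 0.726
finger_force: 34.1
```

```bash
python3 s.py
```

```text
pos [ 0.5101 -0.1199  0.07  ] yaw -0.139 F [ 0.8 -0.3  3.6] T [ 0.041 -0.027 -0.005] q6 1.43 17.6333
```

Request:
drive_tool --xyz '[[0,0,0],[0,0,0],[0,0,-0.3],[0,0,-0.2],[0,0,0],[0,0,0]]' --rot '[[0,0,-0.06],[0,0,-0.06],[0,0,-0.06],[0,0,-0.06],[0,0,0],[0,0,0]]'

```text
t: 18.13
position: [0.5101, -0.12, 0.0695]
ee_rot: [0.982, -0.188, 0.0, -0.0]
ft_force: [-0.2, 0.3, 4.1]
opening: 0.733
finger_force: 34.2
```

```bash
python3 s.py
```

```text
pos [ 0.5101 -0.12    0.0695] yaw -0.379 F [-0.2  0.3  4.1] T [ 0.057 -0.026 -0.051] q6 1.67 18.1333
```

Request:
drive_tool --xyz '[[0,0,0],[0,0,-0.2],[0,0,0],[0,0,-0.2],[0,0,0],[0,0,0]]' --rot '[[0,0,-0.05],[0,0,-0.05],[0,0,-0.05],[0,0,-0.05],[0,0,0],[0,0,0]]'

```text
t: 18.63
position: [0.5101, -0.12, 0.0691]
ee_rot: [0.958, -0.286, 0.0, 0.0]
ft_force: [-0.9, -0.4, 5.5]
opening: 0.725
finger_force: 34.2
```

```bash
python3 s.py
```

```text
pos [ 0.5101 -0.12    0.0691] yaw -0.579 F [-0.9 -0.4  5.5] T [-0.002 -0.002 -0.128] q6 1.87 18.6333
```

Request:
drive_tool --xyz '[[0,0,0],[0,0,0],[0,0,0],[0,0,0],[0,0,0],[0,0,0]]' --rot '[[0,0,-0.05],[0,0,-0.05],[0,0,-0.05],[0,0,-0.05],[0,0,0],[0,0,0]]'

```text
t: 19.13
position: [0.51, -0.1203, 0.0691]
ee_rot: [0.925, -0.38, 0.0, 0.0]
ft_force: [-0.2, -4.7, 5.1]
opening: 0.724
finger_force: 32.2
```

```bash
python3 s.py
```

```text
pos [ 0.51   -0.1203  0.0691] yaw -0.779 F [-0.2 -4.7  5.1] T [-0.799 -0.013  0.694] q6 2.07 19.1333
```

Request:
drive_tool --xyz '[[0,0,0],[0,0,0],[0,0,0],[0,0,0]]' --rot '[[0,0,-0.03],[0,0,-0.03],[0,0,0],[0,0,0]]'

```text
t: 19.47
position: [0.51, -0.1202, 0.069]
ee_rot: [0.913, -0.408, 0.0, 0.0]
ft_force: [-0.2, -5.3, 4.4]
opening: 0.723
finger_force: 32.7
```

```bash
python3 s.py
```

```text
pos [ 0.51   -0.1202  0.069 ] yaw -0.84 F [-0.2 -5.3  4.4] T [-0.865 -0.011  0.938] q6 2.13 19.4667
```

The turning moment rises sharply at a depth that matches home. I'll release, back off and look.

Request:
drive_tool --xyz '[[0,0,0],[0,0,0],[0,0,0],[0,0,0],[0,0,15],[0,0,30],[0,0,35],[0,20,30],[0,35,20],[0,40,0],[0,40,0],[0,0,0]]' --rot '[[0,0,0],[0,0,0],[0,0,0],[0,0,0],[0,0,0],[0,0,0],[0,0,0],[0,0,0],[0,0,0],[0,0,0],[0,0,0],[0,0,0]]' --grip 1.0

```text
t: 20.47
position: [0.5097, 0.0203, 0.1994]
ee_rot: [0.913, -0.407, -0.0, -0.001]
ft_force: [-0.5, -1.2, 0.2]
opening: 1.002
finger_force: 0.0
```

```bash
python3 s.py
python3 - <<'E'
from h import *
p,d=grab_frame("top");W=cloud("top",d)
hsv=cv2.cvtColor(p,cv2.COLOR_RGB2HSV)
m=((hsv[...,0]<12)|(hsv[...,0]>170))&(hsv[...,1]>120);b=np.zeros_like(m);b[205:245,252:292]=1;m&=b
w=W[m];w=w[(w[:,2]>.06)&(w[:,2]<.11)]
A=np.c_[w[:,:2]-w[:,:2].mean(0),np.ones(len(w))];print(len(w),"tilt,z",np.linalg.lstsq(A,w[:,2],rcond=None)[0],np.median(w,0))
v=W[205:245,252:292].reshape(-1,3);v=v[v[:,2]<.3];print(np.sort(v[:,2])[-15:].round(4))
a=cv2.resize(p[195:255,240:305],None,fx=6,fy=6,interpolation=cv2.INTER_CUBIC)
q,d=grab_frame("side");b=cv2.resize(q[170:260,220:320],None,fx=4,fy=4,interpolation=cv2.INTER_CUBIC)
cv2.imwrite("pics/home.png",np.hstack([a,b])[:,:,::-1])
E
```

```text
pos [0.5097 0.0203 0.1994] yaw -0.839 F [-0.5 -1.2  0.2] T [-0.009  0.015 -0.03 ] q6 2.4 20.4667
254 tilt,z [-0.0380489  -0.0058391   0.08583298] [ 0.51036373 -0.11851058  0.08591826]
[0.0959 0.0963 0.097  0.097  0.0976 0.0981 0.0981 0.0986 0.0988 0.0989
 0.0991 0.0995 0.1001 0.1003 0.1019]
```

View pics/home.png

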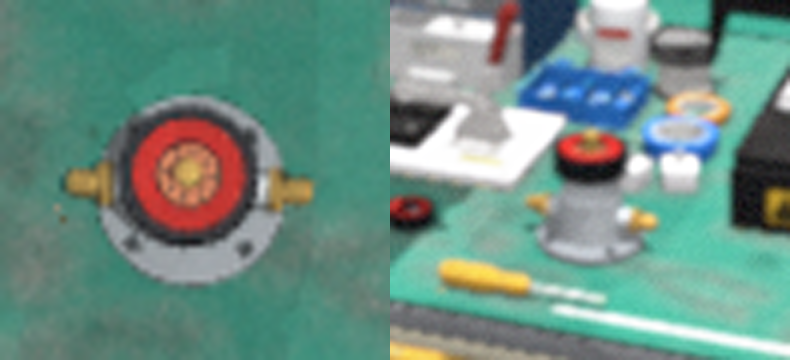

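In the left half the ring is level over the disc at (188,172), and its top is at about 86 mm against 86.5 mm when home. I'll regrip once and confirm the stop.

Request:
drive_tool --xyz '[[0,-35,0],[0,-35,0],[0,-35,0],[0,-35,0],[0,0,-30],[0,0,-35],[0,0,-35],[0,0,-18],[0,0,-8],[0,0,-3],[0,0,0],[0,0,0]]' --rot '[[0,0,0.12],[0,0,0.12],[0,0,0.12],[0,0,0.12],[0,0,0.12],[0,0,0.1],[0,0,0],[0,0,0],[0,0,0],[0,0,0],[0,0,0],[0,0,0]]'

```text
t: 21.57
position: [0.5107, -0.1225, 0.0714]
ee_rot: [0.997, -0.077, 0.001, 0.0]
ft_force: [-0.1, -0.1, 1.1]
opening: 1.0
finger_force: 0.0
```

Request:
drive_tool --xyz '[[0,0,0],[0,0,0],[0,0,0],[0,0,0],[0,0,0]]' --rot '[[0,0,0],[0,0,0],[0,0,0],[0,0,0],[0,0,0]]' --grip 0.5 --newtons 35

```text
t: 21.98
position: [0.5106, -0.1217, 0.0713]
ee_rot: [0.997, -0.076, 0.001, -0.0]
ft_force: [-1.9, 5.4, 6.3]
opening: 0.721
finger_force: 37.1
```

```bash
python3 s.py
```

```text
pos [ 0.5106 -0.1217  0.0713] yaw -0.153 F [-1.9  5.4  6.3] T [0.794 0.259 0.11 ] q6 1.44 21.9833
```

Request:
drive_tool --xyz '[[-0.3,1,0],[0,0.8,0],[0,0,0],[0,0,0]]' --rot '[[0,0,0],[0,0,0],[0,0,0],[0,0,0]]'

```text
t: 22.32
position: [0.5105, -0.1208, 0.0715]
ee_rot: [0.997, -0.076, 0.001, 0.001]
ft_force: [-0.8, -3.1, 6.4]
opening: 0.719
finger_force: 37.2
```

```bash
python3 s.py
```

```text
pos [ 0.5105 -0.1208  0.0715] yaw -0.153 F [-0.8 -3.1  6.4] T [-0.522  0.113 -0.008] q6 1.44 22.3167
```

Request:
drive_tool --xyz '[[0,0,0],[0,0,0],[0,0,0],[0,0,0]]' --rot '[[0,0,-0.03],[0,0,-0.03],[0,0,0],[0,0,0]]'

```text
t: 22.65
position: [0.5103, -0.1205, 0.0715]
ee_rot: [0.994, -0.106, 0.001, 0.0]
ft_force: [-2.9, -1.5, 8.2]
opening: 0.723
finger_force: 37.3
```

```bash
python3 s.py
```

```text
pos [ 0.5103 -0.1205  0.0715] yaw -0.212 F [-2.9 -1.5  8.2] T [-0.124  0.417  0.771] q6 1.5 22.65
```

The moment rises at once, so the ring is at its stop. I'll release and retreat.

Request:
drive_tool --xyz '[[0,0,0],[0,0,0],[0,0,0],[0,0,0],[0,0,15],[0,0,30],[0,0,35],[0,20,30],[0,35,20],[0,40,0],[0,40,0],[0,0,0]]' --rot '[[0,0,0],[0,0,0],[0,0,0],[0,0,0],[0,0,0],[0,0,0],[0,0,0],[0,0,0],[0,0,0],[0,0,0],[0,0,0],[0,0,0]]' --grip 1.0

```text
t: 23.65
position: [0.5095, 0.0199, 0.2005]
ee_rot: [0.995, -0.104, 0.0, -0.001]
ft_force: [0.4, -1.0, 0.3]
opening: 1.003
finger_force: 0.0
```

```bash
python3 s.py
python3 - <<'E'
from h import *
Z=[]
for i in range(4):
    p,d=grab_frame("top");W=cloud("top",d);hsv=cv2.cvtColor(p,cv2.COLOR_RGB2HSV)
    m=((hsv[...,0]<8)|(hsv[...,0]>172))&(hsv[...,1]>150);b=np.zeros_like(m);b[205:245,252:292]=1;m&=b
    w=W[m];Z.append(w[(w[:,2]>.06)&(w[:,2]<.11)])
w=np.vstack(Z);A=np.c_[w[:,:2]-w[:,:2].mean(0),np.ones(len(w))];print(len(w),np.linalg.lstsq(A,w[:,2],rcond=None)[0],np.median(w,0))
E
```

```text
pos [0.5095 0.0199 0.2005] yaw -0.209 F [ 0.4 -1.   0.3] T [-0.026 -0.069 -0.023] q6 1.77 23.65
716 [0.00437498 0.01359823 0.08669337] [ 0.5126564  -0.11857682  0.08661006]
```

The ring top is at 86.6 mm against 86.5 mm when home, level within about 1°, and the gripper is clear.

```bash
python3 -c "from station import sign_off;print(sign_off())"
```

```text
the job is handed in; nothing more can be done
None
```

The strainer disc is seated stem up in the filter head and the larger clamp ring is screwed clockwise to its stop, level at home height (top at 86.6 mm); the job is handed in after about 24 s of robot time.

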